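Collect tested push-buttons from the tester's catch tray into the tote

TASK

Collect the two finished push-button units (green caps) from the tester's catch tray and stand each of them on its foot, green cap up, on the pink foam floor of the black tote, set down gently, not dropped. Leave the red-capped reject where it lies in the catch tray, and do not shift or knock over the unit that already stands in the tote.

Things in the scene. Friction and masses are not known exactly. Their poses are not given: they have to be found in the camera images.
- unit_a: Finished push-button unit, 54 mm long, 50 g: black square block 28 x 28 x 36 mm with a brass stripe, grey neck, black bezel 28 mm across (40 to 49 mm from the foot), green cap 22 mm across. Origin: centre of the flat foot; z runs along the unit to the cap, x and y square to the block's sides. It lies on a side of its block in the catch tray, axis level 14 mm above the tray floor, cap towards the robot's side (-x) give or take 32 degrees. 
- unit_b: The other finished unit with a green cap, same as unit_a. It lies on a side of its block in the catch tray, axis level 14 mm above the tray floor, cap towards the robot's side (-x) give or take 32 degrees. Stood on its foot a unit is stable: let go with the foot's low edge on the floor, it settles upright from a lean of up to about 25 degrees.
- reject: The reject: same shape as unit_a but with a red cap. Stays there. It lies on a side of its block in the catch tray, axis level 14 mm above the tray floor, cap towards the robot's side (-x) give or take 32 degrees. The three units lie side by side about 88 mm apart, in any order.
- packed: A unit like unit_a, green cap, already standing upright in the far half of the tote. Stays there. Origin: centre of its foot; z up to the cap.
- tester: Fixed bench tester. Origin: middle of the catch tray's underside, on the table; x away from the robot, y left, z up. Tray 180 (x) x 330 (y) mm, floor top at 5 mm; walls 3 mm thick, 12 mm high on the robot's side and right end, 20 mm at the left end, 35 mm on the far side. Left of it a chute (y 160 to 240 mm, 30 to 80 mm high, 84 wide) and the white machine (y 235 to 435, 240 x 200 x 230 mm).
- tote: Fixed black tote, open top, cut-down front. Origin: middle of its underside, on the table; x away from the robot, y left, z up. Outside 240 (x) x 300 (y) mm, walls 4 mm thick; top of the firm pink foam floor at 8 mm. Walls: robot's side 18 mm high, far side 70 mm; left and right sides 30 mm high in the near half, 70 mm in the far half.
Not all that is in view belongs to the job. What is shaped like the unit_a but brown is not meant. Leave any white look-alike of the packed alone.

How it is judged:
By the outcome, as a careful person would: the job done as asked, in the order asked, and still so for the second after the job is handed in, with the robot touching nothing.
It also fails if it takes over 61 s, if anything falls off the work surface, if the arm or the gripper's body presses on something with over 40 N, if the wrist force passes 120 N, or if a joint passes its speed limit or range.

ROBOT

A 6-joint arm with a two-finger parallel gripper is mounted at the origin on the work surface. World frame = base frame: x ahead of the robot, y to its left, z up, the work surface at z = 0. Lengths are in mm, angles in rad, forces in N, time in s.
With the tool pointing down it reaches from about 250 to 800 mm from the base axis. Payload 3.9 kg.
Tool frame: the origin (TCP) lies between the finger pads; the fingertips stand 25 mm ahead of it and the grasp point (between the pads) lies 6 mm ahead of it; y points along the fingers, x is the direction in which the jaws open and shut, and the axes are right-handed (so a half turn about y gives the same grasp; the last joint's range is limited). The gripper opens to 85 mm and grips with 20 to 120 N. Pads are 22 mm wide; open, the fingers measure 114 mm over their backs; the gripper's body (76 mm by 85 mm) begins 54 mm behind the grasp point. The pads swing forward as they close: fully open they stand 13 mm farther back than shut.
Start: joints at [1.2, 0.26, -0.138, 1.173, 0, 1.571], TCP at [190.234, 489.312, 256.304] pointing down, gripper open.
Joint ranges: [-2.78, 2.78], [-0.83, 1.72], [-1.28, 1.37], [-1.9, 2.12], [-1.57, 1.48], [-3.14, 3.14]. Speed limits (rad/s): [2.57, 2.57, 3.14, 3.14, 3.14, 3.14].

INTERFACE

Orientations are given as a 3x3 rotation matrix whose columns are the frame's x, y, z axes.
In Python, from plant import env gives the robot as it stands.
- The arm moves only by the tool send_rows, never from a script. Its argument "plan" is a list of rows, each an object of numbers: "jaw": the finger opening in m, from 0 to 0.0854; "tx", "ty", "tz": the shift along the tool's x, y, z in m; "roll": the turn about the tool's y in rad. In form: [{"jaw": .., "tx": .., "ty": .., "tz": .., "roll": ..}, ...]. A call has exactly 10 rows; each row shifts and turns the commanded pose from where the row before left it, along the tool's axes as they then stand; what a row does not reach is not made up. A row lasts 1/8 s, in which the tool goes at most 62.5 mm and 10.7 degrees, less where a joint would pass 70% of its speed; a pose out of reach is approached as far as the arm can. A call is refused whole if a number of a shift passes 0.0625 or a number of a turn 0.188, either way. A call with a gripper value outside its range is refused whole. The fingers move at their own pace and stop on an object; "squeeze" is the grip in N (left out, the last holds). Time passes only in rows, so rows that do not move let the fingers close, or fill a call up. It gives the time, the measured TCP pose, the force and the opening at its end, in the units of the state.
- env.observe(): the state, without advancing time (a new reading comes with each control period).
- env.camera(name): name is "scene" or "top"; returns the picture (384x512x3 uint8, blue, green, red); there is no depth.
- env.camera_info(name): a dict with "mtx" (3x3 intrinsics, pixels), "dist_coeffs" ([k1, k2, p1, p2, k3] as OpenCV has them; the pictures are not rectified), "origin" and "attitude" of the camera in the world. Camera axes: x right, y up, looking along -z (the intrinsics and any distortion apply to the point x, -y, -z); pixel columns grow to the right and rows downward; lengths in mm; the calibration is good to about 2 mm. A picture is of the moment at which its call begins. camera_info takes no time and is no camera call.
- env.sign_off(): hands the job in, once; it reports no verdict.
The state is a dict: "time": time; "qpos": joint angles; "qvel": joint speeds; "tau": joint torques, N m; "tool_pos": TCP position; "orientation": TCP orientation; "force": force on the tool from outside, world axes, zero at the start; "wrist_torque": the same for the moment, N m; "gripper_width": finger opening in mm.
Only numpy, scipy, OpenCV 4.12 (cv2) and the standard library are available. Lean on these libraries where they do the work, as an engineer would, in place of code of your own. Each camera call takes 0.05 s, during which the arm holds its last target. There are 200 camera calls.

## Working session

There is one attempt and no reset: what is moved stays moved. The work goes in short steps, Python scripts to look and compute and a tool call to move; the robot and the scene stay as the last step left them, time stands still between calls to the robot, and variables do not carry over. Pictures are saved under pics/ and viewed, about 8 in all and at most 12, crops included, and the job is handed in when it is done.

Besides the shell and the picture viewer there is one more tool, called after "Emit:" by a JSON object that holds its "api" and its "payload", one argument or row to a line. send_rows: Moves the arm, as the interface text tells. Its arguments: {"type":"object","properties":{"plan":{"type":"array"},"squeeze":{"type":"number"}},"required":["plan"]}

```bash
mkdir -p pics
python3 - <<'E'
from plant import env
import cv2, numpy as np
s=env.observe(); print(s)
for n in("scene","top"):
    i=env.camera_info(n); print(n,i)
    cv2.imwrite(f"pics/{n}0.png",env.camera(n))
E
```

```text
{'time': 0.0, 'qpos': array([ 1.20003136e+00,  2.60665940e-01, -1.39391479e-01,  1.17267426e+00,
       -1.93600456e-05,  1.57080899e+00]), 'qvel': array([ 0.00092473, -0.00148736, -0.00067869,  0.0003433 , -0.00019759,
        0.00033745]), 'tau': array([-1.29486674e-03, -4.05678105e+01,  2.53921920e+01,  1.88233046e-02,
        3.68980579e-05, -2.44883938e-05]), 'tool_pos': array([189.99852959, 488.73462521, 255.46583921]), 'orientation': array([[ 3.62339652e-01, -6.83188030e-04, -9.32045873e-01],
       [ 9.32044114e-01, -1.81085868e-03,  3.62340295e-01],
       [-1.93534992e-03, -9.99998127e-01, -1.93845220e-05]]), 'force': array([-0.53621673, -0.43796826,  0.40086603]), 'wrist_torque': array([ 0.00735165,  0.01158146, -0.01541212]), 'gripper_width': 85.96552344664165}
scene {'mtx': array([[438.7781631 ,   0.        , 249.97515951],
       [  0.        , 438.7781631 , 186.34949005],
       [  0.        ,   0.        ,   1.        ]]), 'dist_coeffs': array([-0.11094794,  0.        ,  0.        ,  0.        ,  0.        ]), 'origin': array([957.93251396, 256.2046779 , 921.78024278]), 'attitude': array([[-0.53010022, -0.71361724,  0.45797838],
       [ 0.84786321, -0.45311962,  0.27533724],
       [ 0.01103358,  0.53425935,  0.84524861]])}
top {'mtx': array([[380.03268266,   0.        , 257.06704475],
       [  0.        , 380.03268266, 194.93304153],
       [  0.        ,   0.        ,   1.        ]]), 'dist_coeffs': array([-0.07063361,  0.        ,  0.        ,  0.        ,  0.        ]), 'origin': array([ 326.01103834,  -28.87995282, 1066.63880084]), 'attitude': array([[ 6.98990072e-03,  9.87976343e-01, -1.54447038e-01],
       [-9.99975026e-01,  7.06714140e-03, -4.89335426e-05],
       [ 1.04315387e-03,  1.54443523e-01,  9.88001068e-01]])}
```

View pics/scene0.png

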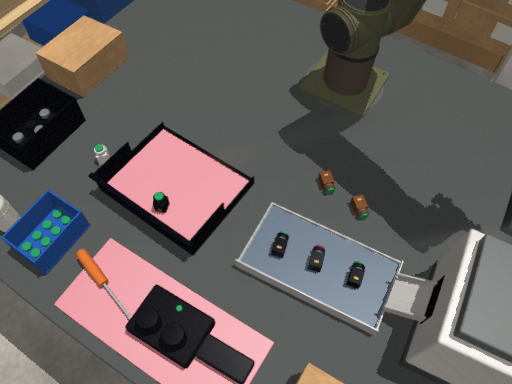

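View pics/top0.png

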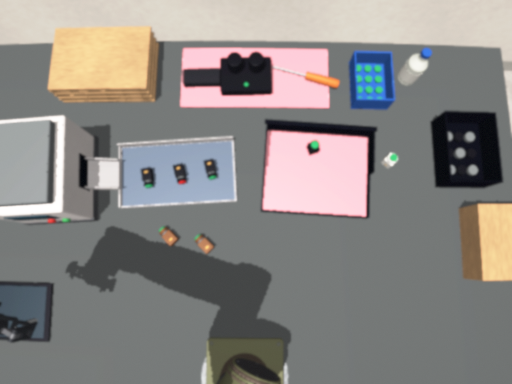

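The top view shows the tray units at about (147,178) green, (181,174) red and (211,169) green. The packed unit is at (314,147), with the tote's pink floor around (316,172). The tool can only turn about its own finger axis, so I'll pivot each unit upright in the grip by pushing it against a wall edge.

```bash
cat > h.py <<'E'
import cv2, numpy as np
from plant import env
def ray(cam,uv,z):
    i=env.camera_info(cam); uv=np.asarray(uv,float).reshape(-1,1,2)
    n=cv2.undistortPoints(uv,i["mtx"],i["dist_coeffs"]).reshape(-1,2)
    d=np.c_[n[:,0],-n[:,1],-np.ones(len(n))]@i["attitude"].T
    o=i["origin"]; return (o+d*((z-o[2])/d[:,2])[:,None])
def blobs(mask,mn=8):
    n,l,s,c=cv2.connectedComponentsWithStats(mask.astype(np.uint8))
    return [(c[k],s[k],l==k) for k in range(1,n) if s[k,4]>=mn]
def masks(im):
    h,s,v=cv2.split(cv2.cvtColor(im,cv2.COLOR_BGR2HSV).astype(int))
    return dict(green=(abs(h-70)<25)&(s>110)&(v>60),red=((h<6)|(h>174))&(s>150)&(v>60),
      pink=((h>165)|(h<8))&(s>60)&(s<150)&(v>150),dark=(v<60), blue=(abs(h-110)<15)&(s>40)&(s<140)&(v>90))
E
python3 - <<'E'
from h import *
for n in("scene","top"):
    im=cv2.imread(f"pics/{n}0.png"); m=masks(im)
    for c in("green","red"):
        for b in blobs(m[c]):
            p=ray(n,b[0],19)[0]
            if 250<p[0]<750 : print(n,c,b[0].round(1),b[1][4],p.round(1))
    # tray region: floor-coloured bounding quad, dark blobs inside
    for c,z in(("pink",8),("blue",5)):
        for b in blobs(m[c],800):
            cs,_=cv2.findContours(b[2].astype(np.uint8),cv2.RETR_EXTERNAL,cv2.CHAIN_APPROX_NONE)
            w=ray(n,cs[0].reshape(-1,2),z)[:,:2].astype(np.float32)
            print(n,c,cv2.minAreaRect(w), b[1][4])
    for b in blobs(m["dark"],40):
        if b[1][4]<600:
            w=ray(n,np.argwhere(b[2])[:,::-1],19)[:,:2]
            if 300<w[:,0].mean()<750 and -300<w[:,1].mean()<400: print(n,"dark",b[0].round(1),b[1][4],cv2.minAreaRect(w.astype(np.float32)))
o=[]
for n,(x,y,w,h) in(("top",(110,125,280,105)),("scene",(225,190,200,140))):
    o.append(cv2.resize(cv2.imread(f"pics/{n}0.png")[y:y+h,x:x+w],(780,int(780*h/w)),interpolation=cv2.INTER_CUBIC))
cv2.imwrite("pics/c1.png",cv2.resize(np.vstack(o),None,fx=.7,fy=.7))
E
```

```text
scene green [ 98.6 147.4] 50 [ 578.4 -434.8   19. ]
scene green [329.8 190.5] 42 [374.6 132.5  19. ]
scene green [158.5 195.8] 62 [ 609.6 -209.5   19. ]
scene green [363.5 215.9] 41 [395. 232.  19.]
scene green [283.5 232.4] 13 [533.3  93.1  19. ]
scene green [359.1 262.1] 16 [507.7 272.4  19. ]
scene red [319.8 246.4] 11 [520.1 180.   19. ]
scene pink ((547.6104736328125, -202.09335327148438), (284.75604248046875, 213.29852294921875), 86.49686431884766) 7626
scene pink ((812.2445678710938, -21.167434692382812), (116.16799926757812, 440.4573669433594), 0.0493864007294178) 5424
scene pink ((905.2185668945312, -37.54566955566406), (411.1223449707031, 95.73775482177734), 87.35067749023438) 5132
scene blue ((547.80908203125, 197.47634887695312), (160.7679901123047, 320.0709533691406), 3.694634437561035) 8106
scene dark [320.8 184.5] 90 ((370.534423828125, 105.56056213378906), (59.329559326171875, 16.02336883544922), 47.75366973876953)
scene dark [160.8 204.1] 169 ((625.30859375, -190.6739501953125), (41.57522201538086, 35.35073471069336), 45.804100036621094)
scene dark [353.4 209.2] 115 
[... 847 characters left out ...]
 509.1  19. ]
top red [181.7 180.8] 20 [528.5 183.5  19. ]
top red [ 51.2 220.4] 21 [412.8 551.4  19. ]
top pink ((843.826416015625, -18.258697509765625), (443.1967468261719, 184.92852783203125), 89.82752990722656) 865
top blue ((555.142333984375, 200.67520141601562), (166.007080078125, 313.708984375), 3.696694850921631) 5557
top blue ((158.33523559570312, 628.3694458007812), (137.34783935546875, 136.83177185058594), 0.0551237091422081) 1536
top dark [180.7 171.2] 53 ((559.3807983398438, 189.5803985595703), (29.226648330688477, 22.730138778686523), 2.1930246353149414)
top dark [149.4 175.8] 69 ((541.5629272460938, 278.6191101074219), (40.87276077270508, 25.69789695739746), 3.165666341781616)
```

View pics/c1.png

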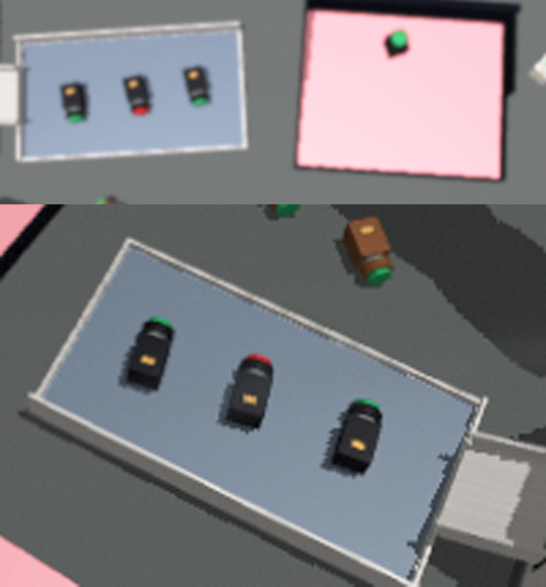

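The crop shows order from +y: green, red, green. Each unit's brass stripe is on its upper face. I'll use the stripe at z=33 and the cap for each unit's position and axis.

Run:
```python
from h import *
for n in("scene","top"):
    im=cv2.imread(f"pics/{n}0.png"); h,s,v=cv2.split(cv2.cvtColor(im,cv2.COLOR_BGR2HSV).astype(int))
    st=(h>8)&(h<28)&(s>80)&(v>110)
    for b in blobs(st,3):
        p=ray(n,b[0],33)[0]
        if 480<p[0]<640 and 50<p[1]<330: print(n,"stripe",b[0].round(1),b[1][4],p.round(1))
    g=masks(im); body=g["dark"]|g["green"]|g["red"]|st
    for b in blobs(body,30):
        p=ray(n,b[0],19)[0]
        if 480<p[0]<620 and 50<p[1]<330 and b[1][4]<500:
            w=ray(n,np.argwhere(b[2])[:,::-1],19)[:,:2]; print(n,"body",p.round(1),b[1][4],cv2.minAreaRect(w.astype(np.float32)))
    hsv=(h>160)|(h<12); pk=hsv&(s>30)&(v>170)
    for b in blobs(pk,2000):
        cs,_=cv2.findContours(b[2].astype(np.uint8),cv2.RETR_EXTERNAL,cv2.CHAIN_APPROX_NONE)
        w=ray(n,cs[0].reshape(-1,2),8)[:,:2].astype(np.float32); print(n,"pink",cv2.boxPoints(cv2.minAreaRect(w)).round().tolist())
```

```text
scene stripe [278.7 246.5] 13 [575.9 103.8  33. ]
scene stripe [316.1 260.9] 14 [562.1 190.4  33. ]
scene stripe [355.9 277.5] 15 [550.8 281.3  33. ]
scene body [565.3 100.5  19. ] 289 ((562.40625, 99.18598175048828), (64.128662109375, 28.949434280395508), 14.858144760131836)
scene body [553.5 186.4  19. ] 237 ((548.8369140625, 186.9506072998047), (63.0762939453125, 28.7678165435791), 13.521567344665527)
scene body [539.6 278.1  19. ] 333 ((537.057373046875, 277.99755859375), (64.77088928222656, 30.44011116027832), 8.692437171936035)
scene pink [[432.0, -338.0], [645.0, -351.0], [662.0, -66.0], [450.0, -53.0]]
scene pink [[754.0, 199.0], [755.0, -281.0], [871.0, -281.0], [870.0, 199.0]]
scene pink [[848.0, -241.0], [943.0, -245.0], [962.0, 166.0], [867.0, 170.0]]
top stripe [208.8 162.8] 19 [577.4 106.5  33. ]
top stripe [177.9 167.6] 17 [563.3 192.9  33. ]
top stripe [145.1 171.4] 17 [551.9 284.8  33. ]
top body [572.7 104.3  19. ] 58 ((573.2496337890625, 103.47134399414062), (26.175649642944336, 19.829479217529297), 1.6490824222564697)
top body [558.5 189.5  19. ] 70 ((559.354248046875, 189.5850067138672), (29.258258819580078, 22.7376708984375), 2.4062769412994385)
top body [535.7 276.2  19. ] 93 ((536.3729858398438, 278.3810729980469), (50.37577819824219, 25.287439346313477), 10.947087287902832)
top pink [[750.0, -271.0], [946.0, -272.0], [948.0, 204.0], [752.0, 205.0]]
top pink [[432.0, -336.0], [666.0, -350.0], [684.0, -55.0], [450.0, -41.0]]
```

Emit:
{"api": "send_rows", "payload": {
  "plan": [
    {"jaw": 0.055,"tx": -0.0103,"ty": 0.01,"tz": -0.0474,"roll": 0},
    {"jaw": 0.055,"tx": -0.0103,"ty": 0.01,"tz": -0.0474,"roll": 0},
    {"jaw": 0.055,"tx": -0.0103,"ty": 0.01,"tz": -0.0474,"roll": 0},
    {"jaw": 0.055,"tx": -0.0103,"ty": 0.01,"tz": -0.0474,"roll": 0},
    {"jaw": 0.055,"tx": -0.0103,"ty": 0.01,"tz": -0.0474,"roll": 0},
    {"jaw": 0.055,"tx": -0.0103,"ty": 0.01,"tz": -0.0474,"roll": 0},
    {"jaw": 0.055,"tx": -0.0103,"ty": 0.01,"tz": -0.0474,"roll": 0},
    {"jaw": 0.055,"tx": -0.0103,"ty": 0.01,"tz": -0.0474,"roll": 0},
    {"jaw": 0.055,"tx": 0,"ty": 0,"tz": 0,"roll": -0.145},
    {"jaw": 0.055,"tx": 0,"ty": 0,"tz": 0,"roll": -0.145}
  ],
  "squeeze": 25
}}

```text
time: 1.35
tool_pos: [514.0, 274.1, 175.3]
orientation: [[0.078, -0.002, -0.997], [0.997, -0.001, 0.078], [-0.001, -1.0, 0.002]]
force: [-0.4, 0.1, 0.1]
gripper_width: 55.0
```

```bash
cat > go.py <<'E'
import sys,math
from h import *
# go.py x y z jawangle_deg : deltas in tool axes from the measured pose
s=env.observe(); p,R=s["tool_pos"],s["orientation"]
ang=math.degrees(math.atan2(R[1,0],R[0,0]))
print("t",round(s["time"],2),"p",p.round(1),"ang",round(ang,2),"q",s["qpos"].round(2),"F",s["force"].round(1),"w",round(s["gripper_width"],1))
if len(sys.argv)>3:
    a=list(map(float,sys.argv[1:])); d=np.array(a[:3])-p
    print("now-axes",(R.T@d).round(1))
    if len(a)>3:
        t=math.radians(a[3]); c,q=math.cos(t),math.sin(t); R2=np.array([[c,0,-q],[q,0,c],[0,-1,0]])
        print("roll",round(math.radians(ang-a[3]),3),"after-roll axes",(R2.T@d).round(1))
E
python3 go.py 513.4 275 35.5 102.1
```

```text
t 1.35 p [514.  274.1 175.3] ang 85.55 q [ 0.49  0.4  -0.14  1.03  0.    0.57] F [-0.4  0.1  0.1] w 55.0
now-axes [  0.9 139.8   0.5]
roll -0.289 after-roll axes [  1.  139.8   0.4]
```

Emit:
{"api": "send_rows", "payload": {
  "plan": [
    {"jaw": 0.055,"tx": 0.0005,"ty": 0.02,"tz": 0,"roll": -0.145},
    {"jaw": 0.055,"tx": 0.0005,"ty": 0.02,"tz": 0,"roll": -0.145},
    {"jaw": 0.055,"tx": 0,"ty": 0.02,"tz": 0,"roll": 0},
    {"jaw": 0.055,"tx": 0,"ty": 0.02,"tz": 0,"roll": 0},
    {"jaw": 0.055,"tx": 0,"ty": 0.02,"tz": 0,"roll": 0},
    {"jaw": 0.055,"tx": 0,"ty": 0.02,"tz": 0,"roll": 0},
    {"jaw": 0.055,"tx": 0,"ty": 0.01,"tz": 0,"roll": 0},
    {"jaw": 0.055,"tx": 0,"ty": 0.008,"tz": 0,"roll": 0},
    {"jaw": 0.055,"tx": 0,"ty": 0.001,"tz": 0,"roll": 0},
    {"jaw": 0.055,"tx": 0,"ty": 0,"tz": 0,"roll": 0}
  ]
}}

```text
time: 2.6
tool_pos: [514.2, 276.3, 37.8]
orientation: [[-0.208, 0.001, -0.978], [0.978, 0.0, -0.208], [0.0, -1.0, -0.001]]
force: [0.0, 0.4, -0.7]
gripper_width: 54.8
```

```bash
python3 - <<'E'
from h import *
a=env.camera("scene")[190:330,225:425];b=env.camera("top")[125:230,110:260]
cv2.imwrite("pics/c2.png",np.hstack([cv2.resize(a,(500,350),interpolation=2),cv2.resize(b,(300,210),interpolation=2).copy() if 0 else cv2.copyMakeBorder(cv2.resize(b,(300,210),interpolation=2),0,140,0,0,0)]))
E
python3 go.py 513.4 275 35.5 102.1
```

```text
t 2.7 p [514.3 276.4  37.9] ang 101.99 q [ 0.49  0.53 -0.33  0.71  0.    0.28] F [ 0.7 -0.2  0.3] w 55.0
now-axes [-1.1  2.4  1.2]
roll -0.002 after-roll axes [-1.1  2.4  1.2]
```

View pics/c2.png

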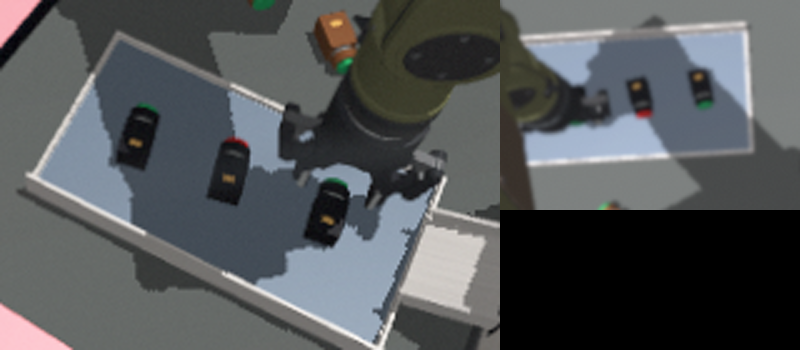

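The fingers straddle the cap end at crop (335,185), roughly symmetric. I'll lower slightly, close, and lift a little.

Emit:
{"api": "send_rows", "payload": {
  "plan": [
    {"jaw": 0.045,"tx": 0,"ty": 0.0025,"tz": 0,"roll": 0},
    {"jaw": 0.035,"tx": 0,"ty": 0,"tz": 0,"roll": 0},
    {"jaw": 0.02,"tx": 0,"ty": 0,"tz": 0,"roll": 0},
    {"jaw": 0.02,"tx": 0,"ty": 0,"tz": 0,"roll": 0},
    {"jaw": 0.02,"tx": 0,"ty": 0,"tz": 0,"roll": 0},
    {"jaw": 0.02,"tx": 0,"ty": 0,"tz": 0,"roll": 0},
    {"jaw": 0.02,"tx": 0,"ty": -0.01,"tz": 0,"roll": 0},
    {"jaw": 0.02,"tx": 0,"ty": -0.02,"tz": 0,"roll": 0},
    {"jaw": 0.02,"tx": 0,"ty": -0.03,"tz": 0,"roll": 0},
    {"jaw": 0.02,"tx": 0,"ty": 0,"tz": 0,"roll": 0}
  ],
  "squeeze": 25
}}

```text
time: 3.95
tool_pos: [515.9, 277.3, 97.5]
orientation: [[-0.208, 0.005, -0.978], [0.978, 0.003, -0.208], [0.002, -1.0, -0.006]]
force: [1.1, -0.2, 0.5]
gripper_width: 26.8
```

```bash
python3 - <<'E'
from h import *
a=env.camera("scene")[170:330,225:425];b=env.camera("top")[125:230,110:260]
cv2.imwrite("pics/c3.png",cv2.resize(a,(600,480),interpolation=2))
E
python3 go.py 393 -190 44 86.5
```

```text
t 4.05 p [514.  276.2  94.9] ang 101.99 q [ 0.49  0.47 -0.26  0.84  0.    0.28] F [ 0.3  0.2 -0.5] w 26.2
now-axes [-430.9   50.7  215.2]
roll 0.27 after-roll axes [-472.7   50.9   92.3]
```

View pics/c3.png

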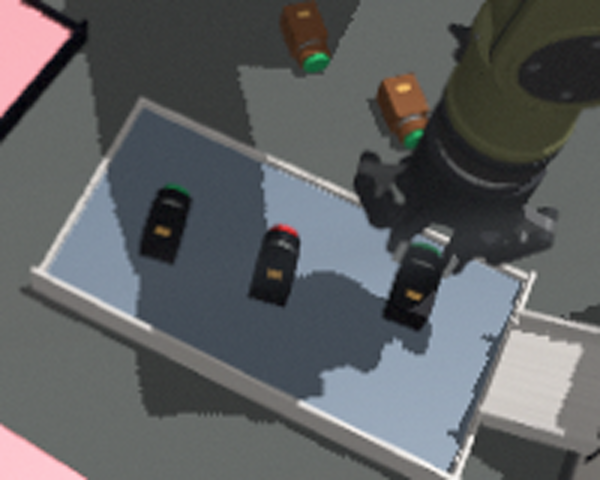

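```bash
cat > lean.py <<'E'
from h import *
import sys
# stripe & cap pixel (scene) -> points in the vertical plane through the tool's z axis
def plane(uv):
    s=env.observe();p=s["tool_pos"];R=s["orientation"];o=env.camera_info("scene")["origin"]
    q=ray("scene",uv,0)[0]; d=q-o; n=R[:,0]; t=((p-o)@n)/(d@n); w=o+d*t-p
    return (w@R[:,2]).round(1),w[2].round(1)   # along toolz(+cap side), height rel TCP
for a in sys.argv[1:]: print(plane(eval(a)))
E
python3 lean.py "(363,268.7)" "(367,252.3)"
```

```text
(np.float64(-38.1), np.float64(-6.4))
(np.float64(0.6), np.float64(-6.7))
```

Unit B is held about level with its axis roughly 17 mm below the TCP. I'll carry it to the front of the tote.

Emit:
{"api": "send_rows", "payload": {
  "plan": [
    {"jaw": 0.02,"tx": -0.0427,"ty": 0,"tz": 0.023,"roll": 0},
    {"jaw": 0.02,"tx": -0.0427,"ty": 0,"tz": 0.023,"roll": 0},
    {"jaw": 0.02,"tx": -0.0427,"ty": 0,"tz": 0.023,"roll": 0},
    {"jaw": 0.02,"tx": -0.0427,"ty": 0,"tz": 0.023,"roll": 0},
    {"jaw": 0.02,"tx": -0.0427,"ty": 0,"tz": 0.023,"roll": 0},
    {"jaw": 0.02,"tx": -0.0427,"ty": 0,"tz": 0.023,"roll": 0},
    {"jaw": 0.02,"tx": -0.0427,"ty": 0,"tz": 0.023,"roll": 0},
    {"jaw": 0.02,"tx": -0.0427,"ty": 0,"tz": 0.023,"roll": 0},
    {"jaw": 0.02,"tx": -0.0427,"ty": 0,"tz": 0.023,"roll": 0},
    {"jaw": 0.02,"tx": -0.0427,"ty": 0,"tz": 0.023,"roll": 0}
  ]
}}

```text
time: 5.3
tool_pos: [376.1, -190.4, 93.9]
orientation: [[-0.208, -0.001, -0.978], [0.978, 0.001, -0.208], [0.001, -1.0, 0.001]]
force: [1.1, 0.6, -0.4]
gripper_width: 26.7
```

```bash
python3 go.py 378.5 -190 43 86.5
```

```text
t 5.3 p [ 376.1 -190.4   93.9] ang 101.99 q [-0.47  0.23 -0.65  0.69  0.   -0.68] F [ 1.1  0.6 -0.4] w 26.7
now-axes [-0.1 50.9 -2.5]
roll 0.27 after-roll axes [ 0.6 50.9 -2.3]
```

Emit:
{"api": "send_rows", "payload": {
  "plan": [
    {"jaw": 0.02,"tx": 0,"ty": 0,"tz": 0,"roll": 0.135},
    {"jaw": 0.02,"tx": 0,"ty": 0,"tz": 0,"roll": 0.135},
    {"jaw": 0.02,"tx": 0,"ty": 0.015,"tz": 0,"roll": 0},
    {"jaw": 0.02,"tx": 0,"ty": 0.015,"tz": 0,"roll": 0},
    {"jaw": 0.02,"tx": 0,"ty": 0.013,"tz": 0,"roll": 0},
    {"jaw": 0.02,"tx": 0,"ty": 0.008,"tz": 0,"roll": 0},
    {"jaw": 0.02,"tx": 0,"ty": 0,"tz": 0,"roll": 0},
    {"jaw": 0.02,"tx": 0,"ty": 0,"tz": -0.003,"roll": 0},
    {"jaw": 0.02,"tx": 0,"ty": 0,"tz": -0.003,"roll": 0},
    {"jaw": 0.02,"tx": 0,"ty": 0,"tz": 0,"roll": 0}
  ]
}}

```text
time: 6.55
tool_pos: [384.3, -190.0, 44.2]
orientation: [[0.061, 0.001, -0.998], [0.998, -0.001, 0.061], [-0.001, -1.0, -0.001]]
force: [0.8, -0.6, 0.8]
gripper_width: 26.8
```

```bash
python3 - <<'E'
from h import *
a=env.camera("scene")[90:250,90:290]
cv2.imwrite("pics/c4.png",cv2.resize(a,(600,480),interpolation=2))
E
python3 go.py 378.5 -190 43 86.5
```

```text
t 6.6 p [ 384.  -189.9   44.1] ang 86.53 q [-0.46  0.31 -0.71  0.55 -0.   -0.4 ] F [-0.3 -0.5 -0.8] w 26.9
now-axes [-0.4  1.1  5.5]
roll 0.0 after-roll axes [-0.4  1.1  5.5]
```

View pics/c4.png

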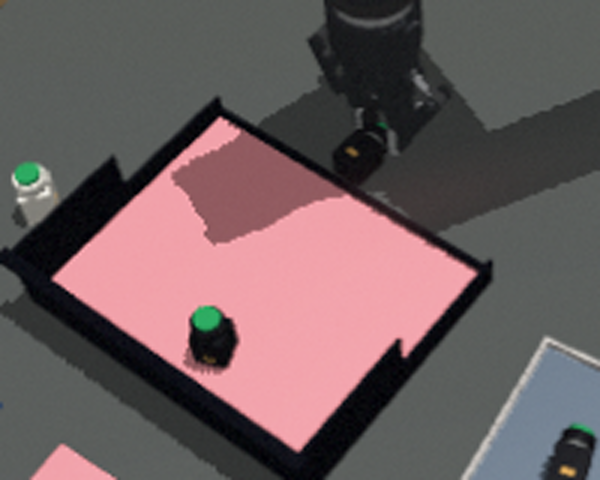

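The unit sits level in front of the low wall at crop (360,155), with its foot just short of it. I'll start the arc about the wall's top edge.

Emit:
{"api": "send_rows", "payload": {
  "plan": [
    {"jaw": 0.02,"tx": 0,"ty": 0,"tz": -0.003,"roll": 0},
    {"jaw": 0.02,"tx": 0,"ty": 0,"tz": -0.002,"roll": 0},
    {"jaw": 0.02,"tx": 0,"ty": -0.0036,"tz": -0.0012,"roll": 0},
    {"jaw": 0.02,"tx": 0,"ty": -0.0036,"tz": -0.0012,"roll": 0},
    {"jaw": 0.02,"tx": 0,"ty": -0.0034,"tz": -0.002,"roll": 0},
    {"jaw": 0.02,"tx": 0,"ty": -0.0034,"tz": -0.002,"roll": 0},
    {"jaw": 0.02,"tx": 0,"ty": -0.003,"tz": -0.0024,"roll": 0},
    {"jaw": 0.02,"tx": 0,"ty": -0.003,"tz": -0.0024,"roll": 0},
    {"jaw": 0.02,"tx": 0,"ty": 0,"tz": 0,"roll": 0},
    {"jaw": 0.02,"tx": 0,"ty": 0,"tz": 0,"roll": 0}
  ]
}}

```text
time: 7.85
tool_pos: [399.5, -190.6, 63.9]
orientation: [[0.061, -0.0, -0.998], [0.998, 0.0, 0.061], [0.0, -1.0, 0.0]]
force: [-4.4, -0.7, 0.2]
gripper_width: 26.6
```

```bash
python3 - <<'E'
from h import *
a=env.camera("scene")[110:190,150:250]
cv2.imwrite("pics/c5.png",cv2.resize(a,(500,400),interpolation=2))
E
python3 go.py
```

```text
t 7.9 p [ 399.5 -190.6   63.9] ang 86.52 q [-0.45  0.3  -0.65  0.62  0.   -0.38] F [-4.8 -1.1  1.2] w 26.4
```

View pics/c5.png

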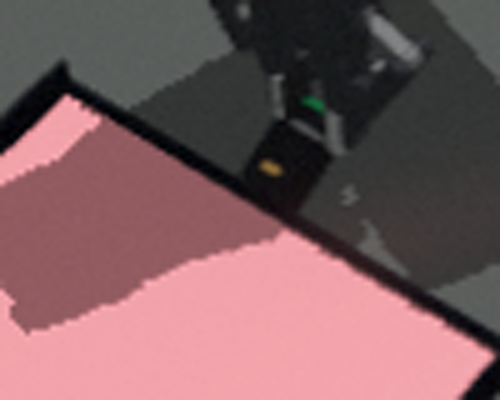

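```bash
python3 lean.py "(204,143.4)" "(212.6,130.6)"
```

```text
(np.float64(-39.6), np.float64(-14.5))
(np.float64(-3.3), np.float64(0.1))
```

The unit has tilted about 22° with a light 4 N push. I'll continue the arc.

Emit:
{"api": "send_rows", "payload": {
  "plan": [
    {"jaw": 0.02,"tx": 0,"ty": -0.0022,"tz": -0.003,"roll": 0},
    {"jaw": 0.02,"tx": 0,"ty": -0.0022,"tz": -0.003,"roll": 0},
    {"jaw": 0.02,"tx": 0,"ty": -0.0025,"tz": -0.003,"roll": 0},
    {"jaw": 0.02,"tx": 0,"ty": -0.002,"tz": -0.0033,"roll": 0},
    {"jaw": 0.02,"tx": 0,"ty": -0.002,"tz": -0.0033,"roll": 0},
    {"jaw": 0.02,"tx": 0,"ty": -0.0015,"tz": -0.0036,"roll": 0},
    {"jaw": 0.02,"tx": 0,"ty": -0.0013,"tz": -0.0036,"roll": 0},
    {"jaw": 0.02,"tx": 0,"ty": 0,"tz": 0,"roll": 0},
    {"jaw": 0.02,"tx": 0,"ty": 0,"tz": 0,"roll": 0},
    {"jaw": 0.02,"tx": 0,"ty": 0,"tz": 0,"roll": 0}
  ]
}}

```text
time: 9.15
tool_pos: [422.8, -192.1, 77.9]
orientation: [[0.061, 0.001, -0.998], [0.998, -0.0, 0.061], [-0.0, -1.0, -0.001]]
force: [-4.4, 0.5, 5.5]
gripper_width: 26.1
```

```bash
python3 - <<'E'
from h import *
a=env.camera("scene")[110:190,150:250]
cv2.imwrite("pics/c6.png",cv2.resize(a,(500,400),interpolation=2))
E
python3 go.py
```

```text
t 9.2 p [ 422.8 -192.2   77.9] ang 86.52 q [-0.43  0.31 -0.58  0.67  0.   -0.37] F [-3.7  0.1  4. ] w 26.4
```

View pics/c6.png

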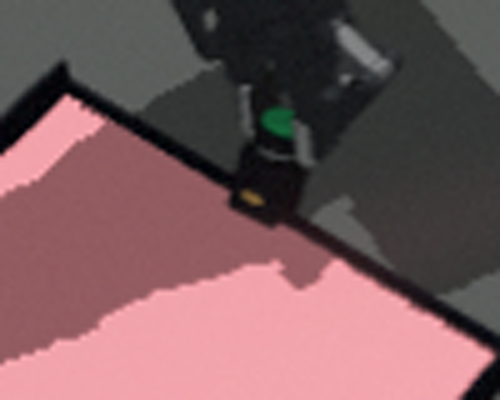

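Lean is about 40° from vertical. I'll finish the arc over the wall top.

Emit:
{"api": "send_rows", "payload": {
  "plan": [
    {"jaw": 0.02,"tx": 0,"ty": -0.001,"tz": -0.0035,"roll": 0},
    {"jaw": 0.02,"tx": 0,"ty": -0.0005,"tz": -0.0035,"roll": 0},
    {"jaw": 0.02,"tx": 0,"ty": 0,"tz": -0.0035,"roll": 0},
    {"jaw": 0.02,"tx": 0,"ty": 0,"tz": -0.0035,"roll": 0},
    {"jaw": 0.02,"tx": 0,"ty": 0.0005,"tz": -0.0035,"roll": 0},
    {"jaw": 0.02,"tx": 0,"ty": 0.0005,"tz": -0.0035,"roll": 0},
    {"jaw": 0.02,"tx": 0,"ty": 0,"tz": 0,"roll": 0},
    {"jaw": 0.02,"tx": 0,"ty": 0,"tz": 0,"roll": 0},
    {"jaw": 0.02,"tx": 0,"ty": 0,"tz": 0,"roll": 0},
    {"jaw": 0.02,"tx": 0,"ty": 0,"tz": 0,"roll": 0}
  ]
}}

```text
time: 10.45
tool_pos: [444.6, -193.8, 78.4]
orientation: [[0.061, 0.002, -0.998], [0.998, -0.001, 0.061], [-0.001, -1.0, -0.002]]
force: [-2.9, 0.5, 5.6]
gripper_width: 26.5
```

```bash
python3 - <<'E'
from h import *
a=env.camera("scene")[110:190,150:250]
cv2.imwrite("pics/c7.png",cv2.resize(a,(500,400),interpolation=2))
E
python3 go.py
```

```text
t 10.5 p [ 444.6 -193.7   78.4] ang 86.52 q [-0.41  0.34 -0.53  0.69  0.   -0.35] F [-1.9 -0.8  4.8] w 26.3
```

View pics/c7.png

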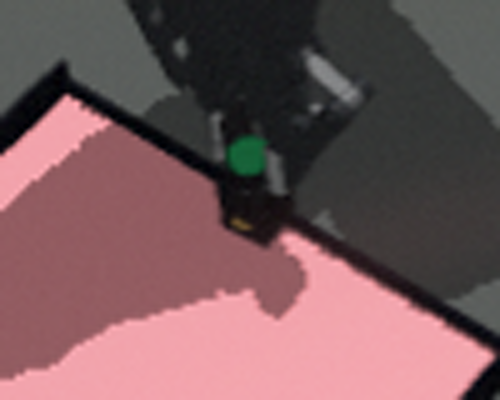

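```bash
python3 lean.py "(198.4,154.4)" "(199.2,141.2)"
```

```text
(np.float64(-18.7), np.float64(-48.9))
(np.float64(-9.6), np.float64(-4.6))
```

Cap face is visible and the lean estimate is within ~7° of upright. I'll lift it over the wall and bring it down near the foam.

Emit:
{"api": "send_rows", "payload": {
  "plan": [
    {"jaw": 0.02,"tx": 0,"ty": -0.01,"tz": 0,"roll": 0},
    {"jaw": 0.02,"tx": 0,"ty": -0.015,"tz": 0,"roll": 0},
    {"jaw": 0.02,"tx": 0.0137,"ty": 0,"tz": -0.015,"roll": 0},
    {"jaw": 0.02,"tx": 0.0137,"ty": 0,"tz": -0.015,"roll": 0},
    {"jaw": 0.02,"tx": 0.0137,"ty": 0,"tz": -0.015,"roll": 0},
    {"jaw": 0.02,"tx": 0.0137,"ty": 0,"tz": -0.015,"roll": 0},
    {"jaw": 0.02,"tx": 0.0137,"ty": 0.005,"tz": -0.015,"roll": 0},
    {"jaw": 0.02,"tx": 0,"ty": 0.012,"tz": 0,"roll": 0},
    {"jaw": 0.02,"tx": 0,"ty": 0.008,"tz": 0,"roll": 0},
    {"jaw": 0.02,"tx": 0,"ty": 0,"tz": 0,"roll": 0}
  ]
}}

```text
time: 11.75
tool_pos: [520.7, -129.6, 76.7]
orientation: [[0.062, -0.003, -0.998], [0.998, 0.001, 0.062], [0.0, -1.0, 0.003]]
force: [0.7, -0.5, -1.5]
gripper_width: 26.5
```

```bash
python3 - <<'E'
from h import *
a=env.camera("scene")[120:230,130:250]
cv2.imwrite("pics/c8.png",cv2.resize(a,(600,550),interpolation=2))
E
python3 go.py
```

```text
t 11.8 p [ 521.2 -129.8   77.3] ang 86.46 q [-0.24  0.42 -0.4   0.75 -0.   -0.18] F [-0.1  0.3  0.1] w 26.3
```

View pics/c8.png

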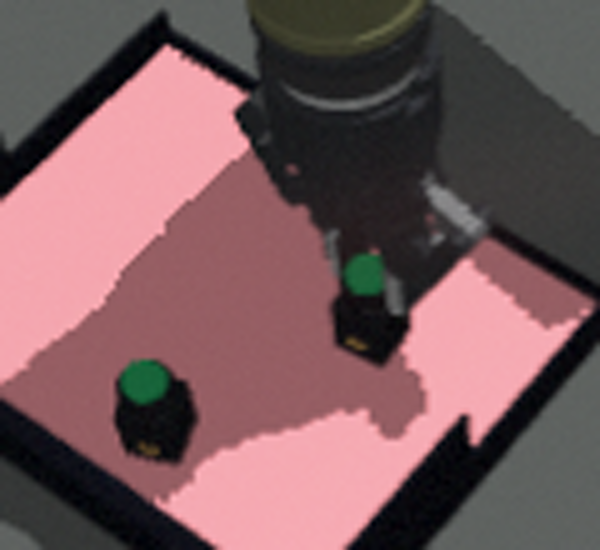

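Unit hangs upright beside the packed one (10 pictures viewed). I'll lower it gently.

Emit:
{"api": "send_rows", "payload": {
  "plan": [
    {"jaw": 0.02,"tx": 0,"ty": 0.003,"tz": 0,"roll": 0},
    {"jaw": 0.02,"tx": 0,"ty": 0.002,"tz": 0,"roll": 0},
    {"jaw": 0.02,"tx": 0,"ty": 0.001,"tz": 0,"roll": 0},
    {"jaw": 0.02,"tx": 0,"ty": 0.001,"tz": 0,"roll": 0},
    {"jaw": 0.02,"tx": 0,"ty": 0.0005,"tz": 0,"roll": 0},
    {"jaw": 0.02,"tx": 0,"ty": 0.0005,"tz": 0,"roll": 0},
    {"jaw": 0.02,"tx": 0,"ty": 0.0005,"tz": 0,"roll": 0},
    {"jaw": 0.02,"tx": 0,"ty": 0,"tz": 0,"roll": 0},
    {"jaw": 0.02,"tx": 0,"ty": 0,"tz": 0,"roll": 0},
    {"jaw": 0.02,"tx": 0,"ty": 0,"tz": 0,"roll": 0}
  ]
}}

```text
time: 13.05
tool_pos: [522.4, -129.6, 69.5]
orientation: [[0.061, 0.0, -0.998], [0.998, -0.0, 0.061], [-0.0, -1.0, -0.0]]
force: [0.6, 0.2, -0.4]
gripper_width: 26.6
```

Emit:
{"api": "send_rows", "payload": {
  "plan": [
    {"jaw": 0.02,"tx": 0,"ty": 0.0005,"tz": 0,"roll": 0},
    {"jaw": 0.02,"tx": 0,"ty": 0.0005,"tz": 0,"roll": 0},
    {"jaw": 0.02,"tx": 0,"ty": 0.0005,"tz": 0,"roll": 0},
    {"jaw": 0.02,"tx": 0,"ty": 0.0005,"tz": 0,"roll": 0},
    {"jaw": 0.02,"tx": 0,"ty": 0,"tz": 0,"roll": 0},
    {"jaw": 0.02,"tx": 0,"ty": 0,"tz": 0,"roll": 0},
    {"jaw": 0.02,"tx": 0,"ty": 0,"tz": 0,"roll": 0},
    {"jaw": 0.02,"tx": 0,"ty": 0,"tz": 0,"roll": 0},
    {"jaw": 0.02,"tx": 0,"ty": 0,"tz": 0,"roll": 0},
    {"jaw": 0.02,"tx": 0,"ty": 0,"tz": 0,"roll": 0}
  ]
}}

```text
time: 14.3
tool_pos: [523.5, -129.7, 68.7]
orientation: [[0.061, 0.003, -0.998], [0.998, -0.0, 0.061], [-0.0, -1.0, -0.003]]
force: [-0.9, 1.5, 7.7]
gripper_width: 26.7
```

Contact (about 7 N). I'll ease off, open slowly and rise.

Emit:
{"api": "send_rows", "payload": {
  "plan": [
    {"jaw": 0.02,"tx": 0,"ty": -0.0006,"tz": 0,"roll": 0},
    {"jaw": 0.024,"tx": 0,"ty": 0,"tz": 0,"roll": 0},
    {"jaw": 0.028,"tx": 0,"ty": 0,"tz": 0,"roll": 0},
    {"jaw": 0.031,"tx": 0,"ty": 0,"tz": 0,"roll": 0},
    {"jaw": 0.036,"tx": 0,"ty": 0,"tz": 0,"roll": 0},
    {"jaw": 0.045,"tx": 0,"ty": 0,"tz": 0,"roll": 0},
    {"jaw": 0.055,"tx": 0,"ty": 0,"tz": 0,"roll": 0},
    {"jaw": 0.055,"tx": 0,"ty": -0.02,"tz": 0,"roll": 0},
    {"jaw": 0.055,"tx": 0,"ty": -0.03,"tz": 0,"roll": 0},
    {"jaw": 0.055,"tx": 0,"ty": -0.03,"tz": 0,"roll": 0}
  ]
}}

```text
time: 15.55
tool_pos: [522.1, -129.5, 148.7]
orientation: [[0.061, -0.001, -0.998], [0.998, 0.0, 0.061], [0.0, -1.0, 0.001]]
force: [-0.1, -0.6, -0.2]
gripper_width: 55.2
```

```bash
cat > caps.py <<'E'
from h import *
for n in("scene","top"):
    im=env.camera(n); cv2.imwrite(f"pics/l_{n}.png",im)
    for c in("green","red"):
        for b in blobs(masks(im)[c]):
            for z in(19,62):
                p=ray(n,b[0],z)[0]
                if 420<p[0]<680 and -345<p[1]<340: print(n,c,b[0].round(1),b[1][4],p.round(1))
E
python3 caps.py; python3 go.py 538.9 96 95 103.9
```

```text
scene green [202.3 178.3] 62 [ 511.8 -149.5   19. ]
scene green [202.3 178.3] 62 [ 533.1 -130.2   62. ]
scene green [158.5 195.9] 64 [ 609.9 -209.3   19. ]
scene green [158.5 195.9] 64 [ 626.5 -187.1   62. ]
scene green [363.4 215.8] 40 [421.8 233.   62. ]
scene green [283.5 232.4] 13 [533.3  93.1  19. ]
scene green [283.5 232.4] 13 [553.5 100.8  62. ]
scene red [319.8 246.4] 11 [520.1 180.   19. ]
scene red [319.8 246.4] 11 [541.  183.6  62. ]
top green [212.1 176.4] 23 [541.6  98.   19. ]
top green [212.1 176.4] 23 [532.7  92.8  62. ]
top red [181.6 180.9] 19 [528.2 183.7  19. ]
top red [181.6 180.9] 19 [519.9 175.   62. ]
t 15.65 p [ 524.8 -130.2  151.4] ang 86.51 q [-0.24  0.35 -0.3   0.92 -0.   -0.18] F [ 0.6  0.1 -0.1] w 55.0
now-axes [226.7  56.1   0. ]
roll -0.303 after-roll axes [216.1  56.4 -68. ]
```

B stands at (533,-130), with a cap blob like the packed one's. Next is unit A.

Emit:
{"api": "send_rows", "payload": {
  "plan": [
    {"jaw": 0.055,"tx": 0.0454,"ty": 0.005,"tz": 0,"roll": 0},
    {"jaw": 0.055,"tx": 0.0454,"ty": 0.005,"tz": 0,"roll": 0},
    {"jaw": 0.055,"tx": 0.0454,"ty": 0.005,"tz": 0,"roll": 0},
    {"jaw": 0.055,"tx": 0.0454,"ty": 0.005,"tz": 0,"roll": 0},
    {"jaw": 0.055,"tx": 0.0454,"ty": 0.005,"tz": 0,"roll": 0},
    {"jaw": 0.055,"tx": 0,"ty": 0.01,"tz": 0,"roll": -0.152},
    {"jaw": 0.055,"tx": 0,"ty": 0.01,"tz": 0,"roll": -0.152},
    {"jaw": 0.055,"tx": 0,"ty": 0.02,"tz": 0,"roll": 0},
    {"jaw": 0.055,"tx": 0,"ty": 0.02,"tz": 0,"roll": 0},
    {"jaw": 0.055,"tx": 0,"ty": 0,"tz": 0,"roll": 0}
  ]
}}

```text
time: 16.9
tool_pos: [534.0, 96.6, 60.9]
orientation: [[-0.241, -0.005, -0.971], [0.971, -0.001, -0.241], [0.0, -1.0, 0.005]]
force: [-0.1, 0.3, 0.6]
gripper_width: 55.1
```

```bash
python3 go.py 539 95.9 35.5 103.9
```

```text
t 16.9 p [534.   96.6  60.9] ang 103.93 q [ 0.18  0.45 -0.41  0.72 -0.   -0.06] F [-0.1  0.3  0.6] w 55.1
now-axes [-1.9 25.4 -4.8]
roll 0.001 after-roll axes [-1.9 25.4 -4.7]
```

Emit:
{"api": "send_rows", "payload": {
  "plan": [
    {"jaw": 0.055,"tx": -0.0015,"ty": 0.01,"tz": -0.0025,"roll": 0},
    {"jaw": 0.055,"tx": 0,"ty": 0.01,"tz": 0,"roll": 0},
    {"jaw": 0.055,"tx": 0,"ty": 0.0045,"tz": 0,"roll": 0},
    {"jaw": 0.055,"tx": 0,"ty": 0,"tz": 0,"roll": 0},
    {"jaw": 0.055,"tx": 0,"ty": 0,"tz": 0,"roll": 0},
    {"jaw": 0.055,"tx": 0,"ty": 0,"tz": 0,"roll": 0},
    {"jaw": 0.055,"tx": 0,"ty": 0,"tz": 0,"roll": 0},
    {"jaw": 0.055,"tx": 0,"ty": 0,"tz": 0,"roll": 0},
    {"jaw": 0.055,"tx": 0,"ty": 0,"tz": 0,"roll": 0},
    {"jaw": 0.055,"tx": 0,"ty": 0,"tz": 0,"roll": 0}
  ]
}}

```text
time: 18.15
tool_pos: [539.0, 96.2, 38.6]
orientation: [[-0.241, 0.0, -0.971], [0.971, 0.0, -0.241], [0.0, -1.0, -0.0]]
force: [-0.0, 0.6, 0.3]
gripper_width: 54.8
```

```bash
python3 go.py 539 95.9 35.5 103.9
```

```text
t 18.15 p [539.   96.2  38.6] ang 103.93 q [ 0.18  0.48 -0.43  0.66  0.   -0.07] F [-0.   0.6  0.3] w 54.8
now-axes [-0.3  3.1  0.1]
roll 0.001 after-roll axes [-0.3  3.1  0.1]
```

Emit:
{"api": "send_rows", "payload": {
  "plan": [
    {"jaw": 0.045,"tx": 0,"ty": 0.003,"tz": 0,"roll": 0},
    {"jaw": 0.035,"tx": 0,"ty": 0,"tz": 0,"roll": 0},
    {"jaw": 0.02,"tx": 0,"ty": 0,"tz": 0,"roll": 0},
    {"jaw": 0.02,"tx": 0,"ty": 0,"tz": 0,"roll": 0},
    {"jaw": 0.02,"tx": 0,"ty": 0,"tz": 0,"roll": 0},
    {"jaw": 0.02,"tx": 0,"ty": 0,"tz": 0,"roll": 0},
    {"jaw": 0.02,"tx": 0,"ty": -0.01,"tz": 0,"roll": 0},
    {"jaw": 0.02,"tx": 0,"ty": -0.02,"tz": 0,"roll": 0},
    {"jaw": 0.02,"tx": 0,"ty": -0.03,"tz": 0,"roll": 0},
    {"jaw": 0.02,"tx": 0,"ty": 0,"tz": 0,"roll": 0}
  ],
  "squeeze": 25
}}

```text
time: 19.4
tool_pos: [541.4, 96.6, 98.5]
orientation: [[-0.241, 0.006, -0.971], [0.971, 0.001, -0.241], [-0.0, -1.0, -0.006]]
force: [0.3, 0.0, -1.8]
gripper_width: 26.6
```

```bash
cat > see.py <<'E'
from h import *
import sys
# stripe and cap near the gripper, in the tool's vertical plane
s=env.observe();p=s["tool_pos"];R=s["orientation"];o=env.camera_info("scene")["origin"]
im=env.camera("scene"); h,sa,v=cv2.split(cv2.cvtColor(im,cv2.COLOR_BGR2HSV).astype(int))
for nm,m in(("stripe",(h>8)&(h<28)&(sa>80)&(v>60)),("cap",(abs(h-70)<25)&(sa>70)&(v>35))):
    for b in blobs(m,3):
        d=ray("scene",b[0],0)[0]-o; n=R[:,0]; w=o+d*(((p-o)@n)/(d@n))-p; u=-w@R[:,2]
        if -30<u<70 and -80<w[2]<20: print(nm,b[0].round(1),b[1][4],"fwd",round(u,1),"up",round(w[2],1))
E
python3 see.py; python3 go.py 378.5 -240 95
```

```text
stripe [280.4 235.2] 17 fwd 47.1 up 15.3
cap [285.2 220.4] 17 fwd 9.4 up 12.5
t 19.45 p [540.3  96.4  97.1] ang 103.94 q [ 0.18  0.41 -0.35  0.8  -0.   -0.07] F [-0.2 -0.2 -0.4] w 26.2
now-axes [-287.5    1.4  238. ]
```

Same grip width as with B. The plane fit is ill-conditioned in this direction, so I ignore it. I'll carry A to the tote's front at y = -240.

Emit:
{"api": "send_rows", "payload": {
  "plan": [
    {"jaw": 0.02,"tx": -0.0359,"ty": 0,"tz": 0.0301,"roll": 0},
    {"jaw": 0.02,"tx": -0.0359,"ty": 0,"tz": 0.0301,"roll": 0},
    {"jaw": 0.02,"tx": -0.0359,"ty": 0,"tz": 0.0301,"roll": 0},
    {"jaw": 0.02,"tx": -0.0359,"ty": 0,"tz": 0.0301,"roll": 0},
    {"jaw": 0.02,"tx": -0.0359,"ty": 0,"tz": 0.0301,"roll": 0},
    {"jaw": 0.02,"tx": -0.0359,"ty": 0,"tz": 0.0301,"roll": 0},
    {"jaw": 0.02,"tx": -0.0359,"ty": 0,"tz": 0.0301,"roll": 0},
    {"jaw": 0.02,"tx": -0.0359,"ty": 0,"tz": 0.0301,"roll": 0},
    {"jaw": 0.02,"tx": 0,"ty": 0,"tz": 0,"roll": 0.152},
    {"jaw": 0.02,"tx": 0,"ty": 0,"tz": 0,"roll": 0.152}
  ]
}}

```text
time: 20.7
tool_pos: [373.2, -240.9, 94.8]
orientation: [[0.068, -0.001, -0.998], [0.998, 0.001, 0.068], [0.001, -1.0, 0.002]]
force: [-0.7, 0.5, -0.6]
gripper_width: 26.5
```

```bash
python3 see.py; python3 go.py 376 -240 44.1 86.5
```

```text
stripe [191.7 116.4] 7 fwd 41.0 up 1.7
cap [201.7 107.4] 7 fwd 2.1 up 0.2
t 20.75 p [ 373.4 -240.6   94.8] ang 85.98 q [-0.57  0.27 -0.6   0.71  0.   -0.5 ] F [-0.9  0.5  0.3] w 26.7
now-axes [ 0.7 50.7 -2.6]
roll -0.009 after-roll axes [ 0.8 50.7 -2.5]
```

Emit:
{"api": "send_rows", "payload": {
  "plan": [
    {"jaw": 0.02,"tx": 0,"ty": 0.015,"tz": 0,"roll": -0.009},
    {"jaw": 0.02,"tx": 0,"ty": 0.015,"tz": 0,"roll": 0},
    {"jaw": 0.02,"tx": 0,"ty": 0.012,"tz": 0,"roll": 0},
    {"jaw": 0.02,"tx": 0,"ty": 0.0085,"tz": 0,"roll": 0},
    {"jaw": 0.02,"tx": 0,"ty": 0,"tz": -0.0035,"roll": 0},
    {"jaw": 0.02,"tx": 0,"ty": 0,"tz": -0.0035,"roll": 0},
    {"jaw": 0.02,"tx": 0,"ty": 0,"tz": 0,"roll": 0},
    {"jaw": 0.02,"tx": 0,"ty": 0,"tz": 0,"roll": 0},
    {"jaw": 0.02,"tx": 0,"ty": 0,"tz": 0,"roll": 0},
    {"jaw": 0.02,"tx": 0,"ty": 0,"tz": 0,"roll": 0}
  ]
}}

```text
time: 22.0
tool_pos: [381.3, -240.9, 45.2]
orientation: [[0.052, 0.0, -0.999], [0.999, -0.0, 0.052], [-0.0, -1.0, -0.0]]
force: [0.1, 0.0, -0.1]
gripper_width: 26.4
```

```bash
python3 see.py; python3 go.py 381 -240 44.1 86.5
```

```text
stripe [191.6 131.2] 8 fwd 42.0 up 3.4
cap [201.7 122.4] 7 fwd 1.1 up -1.2
t 22.05 p [ 381.4 -240.9   45.2] ang 87.03 q [-0.56  0.34 -0.65  0.57  0.   -0.51] F [-0.9  0.9 -0.9] w 26.7
now-axes [0.9 1.1 0.4]
roll 0.009 after-roll axes [0.9 1.1 0.4]
```

Emit:
{"api": "send_rows", "payload": {
  "plan": [
    {"jaw": 0.02,"tx": 0,"ty": 0.001,"tz": -0.003,"roll": 0.009},
    {"jaw": 0.02,"tx": 0,"ty": 0,"tz": -0.002,"roll": 0},
    {"jaw": 0.02,"tx": 0,"ty": -0.0036,"tz": -0.0012,"roll": 0},
    {"jaw": 0.02,"tx": 0,"ty": -0.0036,"tz": -0.0012,"roll": 0},
    {"jaw": 0.02,"tx": 0,"ty": -0.0034,"tz": -0.002,"roll": 0},
    {"jaw": 0.02,"tx": 0,"ty": -0.0034,"tz": -0.002,"roll": 0},
    {"jaw": 0.02,"tx": 0,"ty": -0.003,"tz": -0.0024,"roll": 0},
    {"jaw": 0.02,"tx": 0,"ty": -0.003,"tz": -0.0024,"roll": 0},
    {"jaw": 0.02,"tx": 0,"ty": 0,"tz": 0,"roll": 0},
    {"jaw": 0.02,"tx": 0,"ty": 0,"tz": 0,"roll": 0}
  ]
}}

```text
time: 23.3
tool_pos: [397.3, -241.6, 64.0]
orientation: [[0.061, -0.001, -0.998], [0.998, 0.001, 0.061], [0.0, -1.0, 0.001]]
force: [-5.0, 1.4, 0.9]
gripper_width: 26.3
```

```bash
python3 see.py; python3 go.py
```

```text
stripe [188.4 134.1] 9 fwd 38.6 up -14.6
cap [196.7 121.3] 12 fwd 3.2 up 1.6
t 23.35 p [ 397.3 -241.6   64. ] ang 86.52 q [-0.55  0.34 -0.6   0.64  0.   -0.49] F [-5.2  0.9  0.8] w 26.4
```

Same as B: about 25° tilt, 5 N. Second part of the arc.

Emit:
{"api": "send_rows", "payload": {
  "plan": [
    {"jaw": 0.02,"tx": 0,"ty": -0.0022,"tz": -0.003,"roll": 0},
    {"jaw": 0.02,"tx": 0,"ty": -0.0022,"tz": -0.003,"roll": 0},
    {"jaw": 0.02,"tx": 0,"ty": -0.0025,"tz": -0.003,"roll": 0},
    {"jaw": 0.02,"tx": 0,"ty": -0.002,"tz": -0.0033,"roll": 0},
    {"jaw": 0.02,"tx": 0,"ty": -0.002,"tz": -0.0033,"roll": 0},
    {"jaw": 0.02,"tx": 0,"ty": -0.0015,"tz": -0.0036,"roll": 0},
    {"jaw": 0.02,"tx": 0,"ty": -0.0013,"tz": -0.0036,"roll": 0},
    {"jaw": 0.02,"tx": 0,"ty": 0,"tz": 0,"roll": 0},
    {"jaw": 0.02,"tx": 0,"ty": 0,"tz": 0,"roll": 0},
    {"jaw": 0.02,"tx": 0,"ty": 0,"tz": 0,"roll": 0}
  ]
}}

```text
time: 24.6
tool_pos: [421.2, -243.5, 78.0]
orientation: [[0.061, 0.002, -0.998], [0.998, -0.0, 0.061], [-0.0, -1.0, -0.002]]
force: [-0.8, -0.5, -0.0]
gripper_width: 26.3
```

```bash
python3 see.py; python3 go.py
```

```text
stripe [183.8 138.9] 8 fwd 32.6 up -30.0
cap [189.3 123.9] 21 fwd 5.4 up 2.4
t 24.65 p [ 420.9 -243.4   78. ] ang 86.52 q [-0.52  0.35 -0.53  0.69  0.   -0.46] F [-0.1  0.1 -0.4] w 26.4
```

No contact force at present; lean is roughly 30°. I'll continue with a slightly lower arc.

Emit:
{"api": "send_rows", "payload": {
  "plan": [
    {"jaw": 0.02,"tx": 0,"ty": 0,"tz": -0.0035,"roll": 0},
    {"jaw": 0.02,"tx": 0,"ty": 0,"tz": -0.0035,"roll": 0},
    {"jaw": 0.02,"tx": 0,"ty": 0,"tz": -0.0035,"roll": 0},
    {"jaw": 0.02,"tx": 0,"ty": 0.0005,"tz": -0.0035,"roll": 0},
    {"jaw": 0.02,"tx": 0,"ty": 0.0005,"tz": -0.0035,"roll": 0},
    {"jaw": 0.02,"tx": 0,"ty": 0.0005,"tz": -0.0035,"roll": 0},
    {"jaw": 0.02,"tx": 0,"ty": 0,"tz": 0,"roll": 0},
    {"jaw": 0.02,"tx": 0,"ty": 0,"tz": 0,"roll": 0},
    {"jaw": 0.02,"tx": 0,"ty": 0,"tz": 0,"roll": 0},
    {"jaw": 0.02,"tx": 0,"ty": 0,"tz": 0,"roll": 0}
  ]
}}

```text
time: 25.9
tool_pos: [441.2, -244.5, 76.3]
orientation: [[0.061, -0.0, -0.998], [0.998, 0.0, 0.061], [0.0, -1.0, 0.0]]
force: [-0.3, 0.7, -0.3]
gripper_width: 26.3
```

```bash
python3 see.py; python3 go.py; python3 lean.py "(198.4,154.4)" "(199.2,141.2)"
```

```text
stripe [178.6 144.2] 8 fwd 33.0 up -28.9
cap [184.3 129.1] 23 fwd 5.1 up 3.1
t 25.95 p [ 441.2 -244.5   76.3] ang 86.51 q [-0.51  0.37 -0.49  0.71  0.   -0.45] F [-0.1 -0.2 -0.2] w 26.4
(np.float64(30.3), np.float64(-141.3))
(np.float64(40.5), np.float64(-92.4))
```

It slid over the wall before finishing: lean is still ~30° and there's no contact. I'll back off and re-engage the edge.

Emit:
{"api": "send_rows", "payload": {
  "plan": [
    {"jaw": 0.02,"tx": 0,"ty": -0.015,"tz": 0,"roll": 0},
    {"jaw": 0.02,"tx": 0,"ty": 0,"tz": 0.014,"roll": 0},
    {"jaw": 0.02,"tx": 0,"ty": 0,"tz": 0.015,"roll": 0},
    {"jaw": 0.02,"tx": 0,"ty": 0.008,"tz": 0,"roll": 0},
    {"jaw": 0.02,"tx": 0,"ty": 0.005,"tz": 0,"roll": 0},
    {"jaw": 0.02,"tx": 0,"ty": 0.003,"tz": 0,"roll": 0},
    {"jaw": 0.02,"tx": 0,"ty": 0.002,"tz": 0,"roll": 0},
    {"jaw": 0.02,"tx": 0,"ty": 0.001,"tz": 0,"roll": 0},
    {"jaw": 0.02,"tx": 0,"ty": 0,"tz": 0,"roll": 0},
    {"jaw": 0.02,"tx": 0,"ty": 0,"tz": 0,"roll": 0}
  ]
}}

```text
time: 27.2
tool_pos: [412.4, -242.8, 72.9]
orientation: [[0.061, 0.0, -0.998], [0.998, -0.0, 0.061], [-0.0, -1.0, -0.0]]
force: [-2.5, 1.1, 5.1]
gripper_width: 26.5
```

```bash
python3 see.py; python3 go.py
```

```text
stripe [186. 138.] 7 fwd 33.6 up -29.1
cap [192.1 123. ] 23 fwd 4.5 up 1.6
t 27.25 p [ 412.4 -242.8   72.9] ang 86.53 q [-0.53  0.34 -0.55  0.67 -0.   -0.47] F [-2.1  1.2  5.3] w 26.8
```

In contact again (2, 5 N along the axis). Next is the arc with light down bias.

Emit:
{"api": "send_rows", "payload": {
  "plan": [
    {"jaw": 0.02,"tx": 0,"ty": -0.0005,"tz": -0.003,"roll": 0},
    {"jaw": 0.02,"tx": 0,"ty": -0.0005,"tz": -0.003,"roll": 0},
    {"jaw": 0.02,"tx": 0,"ty": -0.0005,"tz": -0.003,"roll": 0},
    {"jaw": 0.02,"tx": 0,"ty": 0,"tz": -0.003,"roll": 0},
    {"jaw": 0.02,"tx": 0,"ty": 0,"tz": -0.003,"roll": 0},
    {"jaw": 0.02,"tx": 0,"ty": 0.0003,"tz": -0.003,"roll": 0},
    {"jaw": 0.02,"tx": 0,"ty": 0.0005,"tz": -0.003,"roll": 0},
    {"jaw": 0.02,"tx": 0,"ty": 0.0005,"tz": -0.003,"roll": 0},
    {"jaw": 0.02,"tx": 0,"ty": 0,"tz": 0,"roll": 0},
    {"jaw": 0.02,"tx": 0,"ty": 0,"tz": 0,"roll": 0}
  ]
}}

```text
time: 28.5
tool_pos: [435.4, -244.2, 74.4]
orientation: [[0.061, -0.001, -0.998], [0.998, -0.001, 0.061], [-0.001, -1.0, 0.001]]
force: [-7.0, 2.1, 19.2]
gripper_width: 26.4
```

```bash
python3 see.py; python3 go.py
```

```text
stripe [184.  141.5] 4 fwd 19.4 up -36.1
cap [185.9 127.2] 28 fwd 4.7 up 6.2
t 28.55 p [ 435.4 -244.3   74.4] ang 86.51 q [-0.51  0.37 -0.5   0.7  -0.   -0.45] F [-7.1  1.6 19. ] w 26.6
```

Lean is now ~0–8°. I'll lift it over the wall and into the tote.

Emit:
{"api": "send_rows", "payload": {
  "plan": [
    {"jaw": 0.02,"tx": 0,"ty": -0.01,"tz": 0,"roll": 0},
    {"jaw": 0.02,"tx": 0,"ty": -0.015,"tz": 0,"roll": 0},
    {"jaw": 0.02,"tx": -0.0026,"ty": 0,"tz": -0.0172,"roll": 0},
    {"jaw": 0.02,"tx": -0.0026,"ty": 0,"tz": -0.0172,"roll": 0},
    {"jaw": 0.02,"tx": -0.0026,"ty": 0,"tz": -0.0172,"roll": 0},
    {"jaw": 0.02,"tx": -0.0026,"ty": 0,"tz": -0.0172,"roll": 0},
    {"jaw": 0.02,"tx": -0.0026,"ty": 0.005,"tz": -0.0172,"roll": 0},
    {"jaw": 0.02,"tx": 0,"ty": 0.012,"tz": 0,"roll": 0},
    {"jaw": 0.02,"tx": 0,"ty": 0.006,"tz": 0,"roll": 0},
    {"jaw": 0.02,"tx": 0,"ty": 0,"tz": 0,"roll": 0}
  ]
}}

```text
time: 29.8
tool_pos: [519.7, -261.8, 73.3]
orientation: [[0.061, -0.003, -0.998], [0.998, 0.001, 0.061], [0.001, -1.0, 0.003]]
force: [0.4, 0.3, -0.4]
gripper_width: 26.6
```

```bash
python3 see.py; python3 go.py
python3 - <<'E'
from h import *
a=env.camera("scene")[110:220,90:230]
cv2.imwrite("pics/c9.png",cv2.resize(a,(700,550),interpolation=2))
E
```

```text
stripe [158.4 161.6] 5 fwd 18.7 up -37.3
cap [159.2 147.8] 20 fwd 5.3 up 4.8
t 29.85 p [ 520.2 -262.    73.9] ang 86.5 q [-0.47  0.49 -0.29  0.79 -0.   -0.41] F [-0.1 -0.3 -0. ] w 26.7
```

View pics/c9.png

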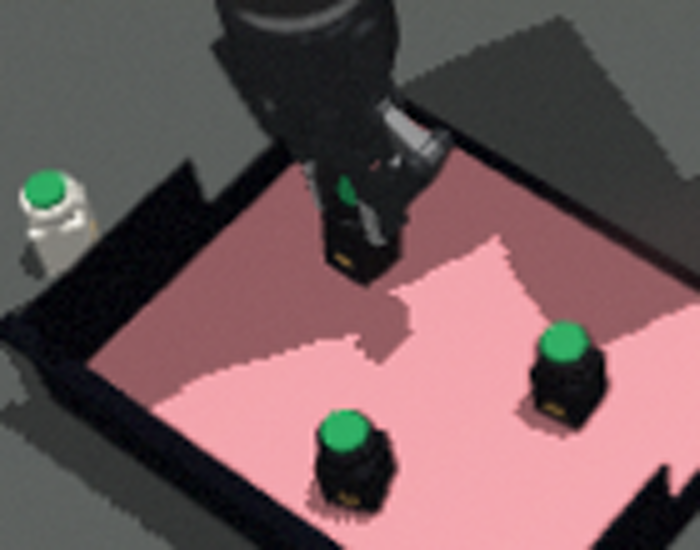

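A hangs about upright at crop (360,240), and B and packed stand. I'll lower slowly.

Emit:
{"api": "send_rows", "payload": {
  "plan": [
    {"jaw": 0.02,"tx": 0,"ty": 0.003,"tz": 0,"roll": 0},
    {"jaw": 0.02,"tx": 0,"ty": 0.001,"tz": 0,"roll": 0},
    {"jaw": 0.02,"tx": 0,"ty": 0.0005,"tz": 0,"roll": 0},
    {"jaw": 0.02,"tx": 0,"ty": 0.0005,"tz": 0,"roll": 0},
    {"jaw": 0.02,"tx": 0,"ty": 0.0005,"tz": 0,"roll": 0},
    {"jaw": 0.02,"tx": 0,"ty": 0.0005,"tz": 0,"roll": 0},
    {"jaw": 0.02,"tx": 0,"ty": 0.0005,"tz": 0,"roll": 0},
    {"jaw": 0.02,"tx": 0,"ty": 0,"tz": 0,"roll": 0},
    {"jaw": 0.02,"tx": 0,"ty": 0,"tz": 0,"roll": 0},
    {"jaw": 0.02,"tx": 0,"ty": 0,"tz": 0,"roll": 0}
  ]
}}

```text
time: 31.15
tool_pos: [521.4, -262.4, 68.0]
orientation: [[0.061, -0.0, -0.998], [0.998, -0.0, 0.061], [-0.0, -1.0, 0.0]]
force: [-0.0, -0.2, 0.2]
gripper_width: 26.5
```

Emit:
{"api": "send_rows", "payload": {
  "plan": [
    {"jaw": 0.02,"tx": 0,"ty": 0.0005,"tz": 0,"roll": 0},
    {"jaw": 0.02,"tx": 0,"ty": 0.0005,"tz": 0,"roll": 0},
    {"jaw": 0.02,"tx": 0,"ty": 0.0005,"tz": 0,"roll": 0},
    {"jaw": 0.02,"tx": 0,"ty": 0.0005,"tz": 0,"roll": 0},
    {"jaw": 0.02,"tx": 0,"ty": 0,"tz": 0,"roll": 0},
    {"jaw": 0.02,"tx": 0,"ty": 0,"tz": 0,"roll": 0},
    {"jaw": 0.02,"tx": 0,"ty": 0,"tz": 0,"roll": 0},
    {"jaw": 0.02,"tx": 0,"ty": 0,"tz": 0,"roll": 0},
    {"jaw": 0.02,"tx": 0,"ty": 0,"tz": 0,"roll": 0},
    {"jaw": 0.02,"tx": 0,"ty": 0,"tz": 0,"roll": 0}
  ]
}}

```text
time: 32.4
tool_pos: [521.5, -262.5, 66.1]
orientation: [[0.061, 0.0, -0.998], [0.998, -0.0, 0.061], [-0.0, -1.0, -0.0]]
force: [-0.3, 1.0, 1.4]
gripper_width: 26.6
```

Emit:
{"api": "send_rows", "payload": {
  "plan": [
    {"jaw": 0.02,"tx": 0,"ty": 0.0005,"tz": 0,"roll": 0},
    {"jaw": 0.02,"tx": 0,"ty": 0.0003,"tz": 0,"roll": 0},
    {"jaw": 0.02,"tx": 0,"ty": 0,"tz": 0,"roll": 0},
    {"jaw": 0.02,"tx": 0,"ty": 0,"tz": 0,"roll": 0},
    {"jaw": 0.02,"tx": 0,"ty": 0,"tz": 0,"roll": 0},
    {"jaw": 0.02,"tx": 0,"ty": 0,"tz": 0,"roll": 0},
    {"jaw": 0.02,"tx": 0,"ty": 0,"tz": 0,"roll": 0},
    {"jaw": 0.02,"tx": 0,"ty": 0,"tz": 0,"roll": 0},
    {"jaw": 0.02,"tx": 0,"ty": 0,"tz": 0,"roll": 0},
    {"jaw": 0.02,"tx": 0,"ty": 0,"tz": 0,"roll": 0}
  ]
}}

```text
time: 33.65
tool_pos: [521.6, -262.5, 66.0]
orientation: [[0.061, 0.001, -0.998], [0.998, -0.0, 0.061], [-0.0, -1.0, -0.001]]
force: [-1.0, 1.3, 6.6]
gripper_width: 26.4
```

In contact (6.6 N). I'll ease, open slowly, rise and retreat.

Emit:
{"api": "send_rows", "payload": {
  "plan": [
    {"jaw": 0.02,"tx": 0,"ty": -0.0005,"tz": 0,"roll": 0},
    {"jaw": 0.024,"tx": 0,"ty": 0,"tz": 0,"roll": 0},
    {"jaw": 0.028,"tx": 0,"ty": 0,"tz": 0,"roll": 0},
    {"jaw": 0.031,"tx": 0,"ty": 0,"tz": 0,"roll": 0},
    {"jaw": 0.036,"tx": 0,"ty": 0,"tz": 0,"roll": 0},
    {"jaw": 0.045,"tx": 0,"ty": 0,"tz": 0,"roll": 0},
    {"jaw": 0.055,"tx": 0,"ty": 0,"tz": 0,"roll": 0},
    {"jaw": 0.055,"tx": 0,"ty": -0.02,"tz": 0,"roll": 0},
    {"jaw": 0.055,"tx": 0,"ty": -0.04,"tz": 0,"roll": 0},
    {"jaw": 0.055,"tx": 0,"ty": -0.04,"tz": 0,"roll": 0}
  ]
}}

```text
time: 34.9
tool_pos: [521.0, -262.3, 166.5]
orientation: [[0.061, -0.001, -0.998], [0.998, 0.0, 0.061], [0.0, -1.0, 0.001]]
force: [0.9, -0.4, -0.5]
gripper_width: 55.0
```

Emit:
{"api": "send_rows", "payload": {
  "plan": [
    {"jaw": 0.055,"tx": 0,"ty": -0.01,"tz": 0.03,"roll": 0},
    {"jaw": 0.055,"tx": 0,"ty": -0.01,"tz": 0.03,"roll": 0},
    {"jaw": 0.055,"tx": 0,"ty": -0.01,"tz": 0.03,"roll": 0},
    {"jaw": 0.055,"tx": 0,"ty": -0.01,"tz": 0.03,"roll": 0},
    {"jaw": 0.055,"tx": 0,"ty": -0.01,"tz": 0.03,"roll": 0},
    {"jaw": 0.055,"tx": 0,"ty": 0,"tz": 0,"roll": 0},
    {"jaw": 0.055,"tx": 0,"ty": 0,"tz": 0,"roll": 0},
    {"jaw": 0.055,"tx": 0,"ty": 0,"tz": 0,"roll": 0},
    {"jaw": 0.055,"tx": 0,"ty": 0,"tz": 0,"roll": 0},
    {"jaw": 0.055,"tx": 0,"ty": 0,"tz": 0,"roll": 0}
  ]
}}

```text
time: 36.15
tool_pos: [372.0, -253.3, 215.4]
orientation: [[0.06, -0.0, -0.998], [0.998, 0.0, 0.06], [0.0, -1.0, 0.0]]
force: [-0.7, -0.1, 0.4]
gripper_width: 55.3
```

```bash
python3 caps.py; python3 -c "
import cv2
cv2.imwrite('pics/c10.png',cv2.resize(cv2.imread('pics/l_scene.png')[100:340,60:440],(760,480),interpolation=2))"
```

```text
scene green [158.9 152.5] 57 [ 506.8 -289.7   19. ]
scene green [158.9 152.5] 57 [ 528.3 -263.7   62. ]
scene green [202.3 178.3] 61 [ 511.9 -149.3   19. ]
scene green [202.3 178.3] 61 [ 533.2 -130.    62. ]
scene green [158.5 195.9] 64 [ 609.8 -209.2   19. ]
scene green [158.5 195.9] 64 [ 626.3 -187.1   62. ]
scene green [363.5 215.6] 39 [421.2 232.9  62. ]
scene red [319.8 246.4] 11 [520.1 180.   19. ]
scene red [319.8 246.4] 11 [541.  183.6  62. ]
top green [313.9 145.5] 52 [ 633.9 -190.2   19. ]
top green [313.9 145.5] 52 [ 621.3 -183.6   62. ]
top green [293.5 178.3] 55 [ 537.7 -131.1   19. ]
top green [293.5 178.3] 55 [ 529.  -126.9   62. ]
top green [342.  180.3] 54 [ 533.3 -267.8   19. ]
top green [342.  180.3] 54 [ 524.8 -258.    62. ]
top red [181.6 180.9] 19 [528.2 183.9  19. ]
top red [181.6 180.9] 19 [519.9 175.1  62. ]
```

View pics/c10.png

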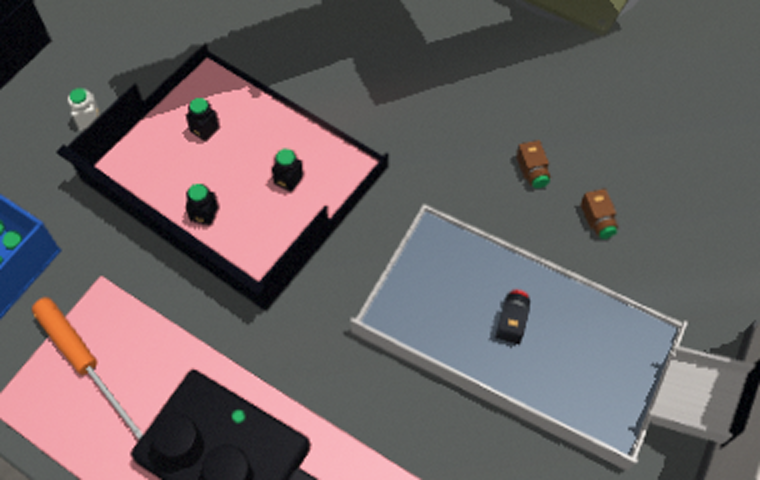

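All three tote units stand upright. The reject (crop 513,315) and the packed unit haven't moved, and the arm is clear.

```bash
python3 -c "
from plant import env
print(env.sign_off())"
```

```text
the job is handed in; nothing more can be done
None
```

Both green-capped units now stand on their feet, cap up, on the tote's foam floor, and I handed the job in at about 36 s of the 61 s allowed.

The tool can't tilt, so I gripped each unit by its bezel and pivoted it upright in the grip against the tote's low front wall. I then lowered each one until the wrist felt about 7 N of floor contact, eased off and opened the fingers slowly.

**Last checks, in both cameras:**
- **Placed units:** their caps are at about (531, -128) and (527, -261), with blobs the size of the packed unit's cap, so both look upright.
- **Left alone:** the packed unit and the red reject are within about 0.3 mm of where they were at the start.
- **Arm:** it is clear of everything. The highest wrist force I read was about 20 N, during the pivot of the second unit.

**What went wrong or disagreed:**
- **Slip on the wall:** the second unit slid over the wall at about 30° of lean. I backed off and pressed its foot on the wall edge again, and it shifted a few millimetres up in the grip.
- **Position disagreement:** the two cameras differed by about 4–6 mm on the standing caps.
- **Tilt estimate:** one tilt check on the second unit, just after lifting it, was unreliable because the camera looked almost along the plane being measured. I ignored it.

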